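# Ear defenders from the latched bench drawer

### The job

The ear defenders are in the latched drawer of the grey bench unit: press the thumb plate on the drawer's front down until the latch lets go, without forcing it, and draw the drawer out to (or nearly to) its end. Then lift the ear defenders out and hang them by their headband over the bar of the steel stand, one cup on each side, between the posts. Leave the drawer open, do not let the ear defenders fall or topple, and do not disturb the bottle, spool, pump or circuit board lying about.

Things in the scene. Friction and masses are not known exactly. Their poses are not given: they have to be found in the camera images.
- cabinet: Fixed grey metal one-drawer unit, 280 (x) x 260 (y) x 200 mm high. Origin: centre of its underside; own -x points out of the front, the way the drawer slides. Drawer front panel covers the front: outer face at own x = -155 mm, inner face -140, top edge 184 mm up. Drawer inside: floor 20 mm up, 224 mm wide, 250 mm long, side walls 70 mm high, open above.
- drawer (a joint): How far the drawer is out along the unit's own -x: 0 shut, 0.18 m at its end stop. Starts shut and latched (about 2 mm of play). Unlatched it slides with 3 to 5 N and stays where it is left.
- latch_mid (a point): Fixed to the cabinet: centre of the thumb plate's upper face with the drawer shut, if the plate sits at its highest. Its true height differs each time, 0 to 20 mm below this point: feel it. The plate moves down at most 14 mm on a spring (2.5 N at first touch, 8 N at the bottom, then solid). It lets go once 9 mm (6 N) below its rest; keep it down for the first 20 mm of pull.
- lip_mid (a point): Fixed to the cabinet: middle of the thumb plate's lip (same height doubt; drawer shut). The plate is a level steel shelf on the drawer front, 80 mm wide (y), reaching 10 to 62 mm out from the panel; its outer edge turns up in this lip, 6 mm thick, 16 mm above the plate. A fingertip standing on the plate pushes the lip outward to pull the drawer, no grasp needed. Over 35 N is forcing it.
- muffs: Ear defenders standing in the drawer on two black cups, headband up: 154 mm along own x (cup to cup), cups 60 wide (y), 70 tall. On top a grey padded block 74 (x) x 26 (y) mm, top 130 and underside 106 mm above the origin; loop below it open, 74 mm. Origin: underside, midway between cups; z up. About 0.24 kg. Band across the slide within 0.2 rad, 80 to 95 mm behind the panel's inner face.
- rail: Fixed steel stand: level bar, 16 mm diameter, 240 mm long along own y, axis 170 mm up, on two 20 mm posts at its ends. Origin midway between the posts, on the bench.
- flask: Bystander: white plastic bottle, 52 mm wide, 120 mm tall; origin at the centre of its foot
- spool: Bystander: grey wire spool standing on end, 64 mm wide, 52 mm tall; origin at the centre of its foot
- pump: Bystander: blue solder-suction pump lying flat, about 205 mm long along its x axis, 23 mm high; origin under its barrel
- board: Bystander: green circuit board with parts on it, 100 x 70 mm, about 13 mm high; origin at the centre of its underside

How it is judged:
On the way, in this order (a step that is already met when the one before it is completed fails the run):
1. the drawer has been drawn out by at least 140 mm (value of joint drawer above 0.14 m), for 0.2 s.
2. the ear defenders have been lifted out, 150 mm or more above the bench (height (world z) of muffs above 0.15 m), for 0.1 s.
At the end, for the whole second after the job is handed in: Drawer at least 140 mm out; ear defenders hang at rest by their headband over the bar: origin within 50 mm of the bar sideways, 90 mm of its middle along it and 60 to 90 mm above the bench, band across the bar within 0.6 rad, upright within 0.4 rad (value of joint drawer above 0.14 m and contact force between muffs and rail above 0.8 N and angle between muffs's own z axis and vertical below 0.4 rad and x of muffs in the frame of rail between -0.05 and 0.05 m and y of muffs in the frame of rail between -0.09 and 0.09 m and height (world z) of muffs between 0.06 and 0.09 m and angle between the x axis of muffs and the x axis of rail, either way round below 0.6 rad and linear speed of muffs below 0.05 m/s and angular speed of muffs below 0.5 rad/s); the robot touches nothing.
It fails at once if the drawer unit or its latch is forced: the fingers press or pull on it with more than 35 N (contact force between the fingers and cabinet above 35 N).
It fails at once if the ear defenders topple or fall (tilted by more than 1.2 rad) (angle between muffs's own z axis and vertical above 1.2 rad).
It fails at once if the bottle, spool, pump or circuit board is disturbed (moved more than 30 mm) (distance of any of flask, spool, pump, board from where it was at the start of the episode above 0.03 m).
It also fails if it takes over 67 s, if anything falls off the work surface, if the arm or the gripper's body presses on something with over 40 N, if the wrist force passes 120 N, or if a joint passes its speed limit or range.

### The arm

A 6-joint arm with a two-finger parallel gripper is mounted at the origin on the work surface. World frame = base frame: x ahead of the robot, y to its left, z up, the work surface at z = 0. Lengths are in m, angles in rad, forces in N, time in s.
With the tool pointing down it reaches from about 0.25 to 0.775 m from the base axis. Payload 4 kg.
Tool frame: the origin (TCP) lies at the very end of the fingers, on their centre line; the grasp point (between the pads) lies 19 mm behind it; z points along the fingers, y is the line along which they close (so a half turn about z gives the same grasp; the last joint's range is limited). The gripper opens to 94 mm and grips with 3 to 60 N. Pads are 16 mm wide; open, the fingers measure 119 mm over their backs; the gripper's body (75 mm by 177 mm) begins 78 mm behind the grasp point.
Start: joints at [1.24, 0.087, 1.371, -0, 1.684, -0.103], TCP at [0.124, 0.536, 0.206] pointing down, gripper open.
Joint ranges: [-3.1, 3.1], [-0.76, 2.03], [0.27, 2.55], [-1.08, 4.22], [0.17, 2.65], [-2.57, 2.57]. Speed limits (rad/s): [2.79, 2.79, 3.14, 3.14, 3.14, 3.14].

### API

Orientations are given as [roll, pitch, yaw] about the fixed x, y, z axes, in that order (R = Rz(yaw) Ry(pitch) Rx(roll)).
In Python, from bench import robot gives the robot as it stands. The module is installed in compiled form; this text tells all that it offers.
- The arm moves only by the tool move_arm, never from a script. Its argument "deltas" is one flat list of numbers, 7 for each row, row after row: the turn, a rotation vector about the tool's x, y, z in rad, then the shift along the tool's x, y, z in cm, then the closure, from -1 (fully open) to 1 (shut). A call has 1 to 8 rows; each row is the pose to reach, as a shift and turn from the pose commanded when the call began, along the tool's axes at that moment; what a row does not reach only later rows make up. A row lasts 1/10 s, in which the tool goes at most 50 mm and 8.59 degrees, less where a joint would pass 70% of its speed; a pose out of reach is approached as far as the arm can. A call with a gripper value outside its range is refused whole. The fingers move at their own pace and stop on an object; the grip force is fixed at half the most. Time passes only in rows, so rows that repeat a pose let the fingers close. It gives the time, the measured TCP pose, the force, the opening and the grip force at its end, in the units of the state.
- robot.get_obs(): the state, without advancing time (a new reading comes with each control period).
- robot.snapshot(name): name is "scene" or "top" or "wrist"; returns a dict with "image" (480x640x3 uint8, red, green, blue), "depth" (480x640 float32, m along the optical axis (not along the pixel's ray), 0 where there is no reading), "fov_y" (degrees; the focal length in pixels is half the picture's height over the tangent of half this angle, whatever the lens; pixels are square), "cx", "cy" (the principal point, pixels), "origin" and "orientation" of the camera in the world; the wrist camera has in their place "T_tool_cam" (4x4, takes a point from camera to tool coordinates, whose origin is the TCP and whose axes are the flange's). Camera axes: x right, y up, looking along -z (the intrinsics and any distortion apply to the point x, -y, -z); pixel columns grow to the right and rows downward; lengths in m; the calibration is good to about 2 mm. A picture is of the moment at which its call begins: read the wrist's pose just before it.
- robot.close_job(): hands the job in; it is judged then, once.
The state is a dict: "time": time; "joint_positions": joint angles; "qvel": joint speeds; "joint_torque": joint torques, N m; "tool_pos": TCP position; "ee_rot": TCP orientation; "wrist_force": force on the tool from outside, world axes, zero at the start; "wrist_torque": the same for the moment, N m; "width": finger opening in m; "finger_force": force on a finger pad.
Only numpy, scipy, OpenCV 4.12 (cv2) and the standard library are available. Lean on these libraries where they do the work, as an engineer would, in place of code of your own. Each camera call takes 0.05 s, during which the arm holds its last target. There are 200 camera calls.

## Working session

There is one attempt and no reset: what is moved stays moved. The work goes in short steps, Python scripts to look and compute and a tool call to move; the robot and the scene stay as the last step left them, time stands still between calls to the robot, and variables do not carry over. Pictures are saved under pics/ and viewed, at most 10 in all, crops included, and the job is handed in when it is done.

Besides the shell and the picture viewer there is one more tool, called after "Call:" as name(argument=value, ...) on one line, values as JSON. move_arm: Moves the arm, as the interface text tells. Its arguments: {"type":"object","properties":{"deltas":{"type":"array","items":{"type":"number"}}},"required":["deltas"]}

```bash
mkdir -p pics; cat > h.py <<'E'
import numpy as np, cv2
from bench import robot
from scipy.spatial.transform import Rotation as R
def snap(n,save=None):
    o=robot.get_obs(); s=robot.snapshot(n)
    if n=='wrist':
        T=np.eye(4);T[:3,:3]=rot(o['ee_rot']);T[:3,3]=o['tool_pos'];M=T@np.array(s['T_tool_cam'])
    else:
        M=np.eye(4);q=np.array(s['orientation'],float);M[:3,3]=s['origin']
        M[:3,:3]=q if q.shape==(3,3) else rot(q)
    s['M']=M
    if save: cv2.imwrite('pics/'+save,s['image'][:,:,::-1])
    return s
def rot(q):
    q=np.array(q,float)
    return q if q.shape==(3,3) else R.from_euler('xyz',q).as_matrix()
def cloud(s):
    f=240/np.tan(np.radians(s['fov_y'])/2);d=s['depth']
    v,u=np.mgrid[:480,:640]
    P=np.stack([(u-s['cx'])*d/f,-(v-s['cy'])*d/f,-d],-1)
    W=P@s['M'][:3,:3].T+s['M'][:3,3]; W[d==0]=np.nan
    return W
E
python3 - <<'E'
from h import *
o=robot.get_obs();print(o)
for n in('scene','top'):
    s=snap(n,n+'0.png');print({k:v for k,v in s.items() if k not in('image','depth')})
    np.save(n+'.npy',cloud(s))
E
```

```text
{'time': 0.0, 'joint_positions': array([ 1.23989964e+00,  8.79480685e-02,  1.37224704e+00, -1.66269122e-05,
        1.68359418e+00, -1.03119656e-01]), 'qvel': array([ 9.14675047e-05, -1.81039041e-03, -1.19031254e-04, -1.04518065e-04,
       -6.32445862e-05,  1.01014595e-03]), 'joint_torque': array([ 7.77987952e-04, -3.40183282e+01, -3.02428830e+01,  7.19767506e-02,
        3.28085606e-02, -1.76854937e-04]), 'tool_pos': array([0.12403829, 0.53526716, 0.20431163]), 'ee_rot': array([-3.13940599e+00, -2.09676815e-04,  2.91381354e+00]), 'wrist_force': array([-0.06051794,  0.67737575,  0.03181876]), 'wrist_torque': array([ 0.00296366,  0.00356205, -0.04602553]), 'finger_force': 0.0, 'width': 0.09409589690445276}
{'fov_y': 51.2370389433492, 'cx': 320.5185986985948, 'cy': 245.61027146304616, 'origin': array([0.25408569, 0.11508468, 1.27880043]), 'orientation': array([ 0.30518307, -0.00401906, -2.02096284]), 'M': array([[-0.43511195,  0.85929556, -0.26886564,  0.25408569],
       [-0.90036739, -0.41392234,  0.13418962,  0.11508468],
       [ 0.00401905,  0.30046537,  0.95378426,  1.27880043],
       [ 0.        ,  0.        ,  0.        ,  1.        ]])}
{'fov_y': 49.08497538656921, 'cx': 321.1235419935797, 'cy': 234.66561109094405, 'origin': array([ 0.35799695, -0.07374986,  1.47420524]), 'orientation': array([ 0.17607737, -0.00270506, -1.55876398]), 'M': array([[ 1.20320100e-02,  9.84461419e-01, -1.75188312e-01,
         3.57996950e-01],
       [-9.99923954e-01,  1.23198265e-02,  5.55395912e-04,
        -7.37498563e-02],
       [ 2.70505544e-03,  1.75168307e-01,  9.84534787e-01,
         1.47420524e+00],
       [ 0.00000000e+00,  0.00000000e+00,  0.00000000e+00,
         1.00000000e+00]])}
```

View pics/scene0.png

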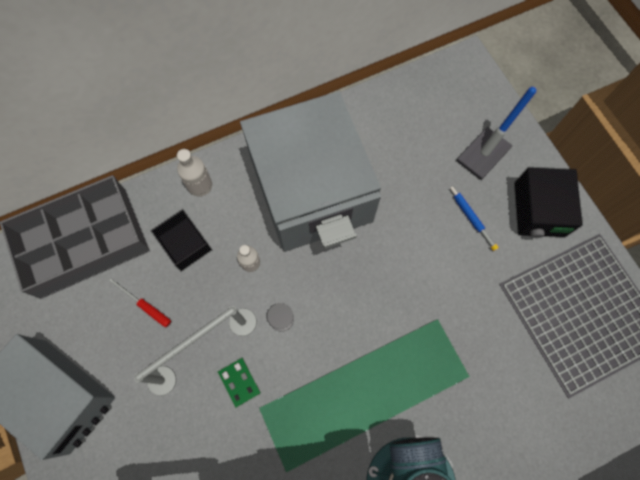

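View pics/top0.png

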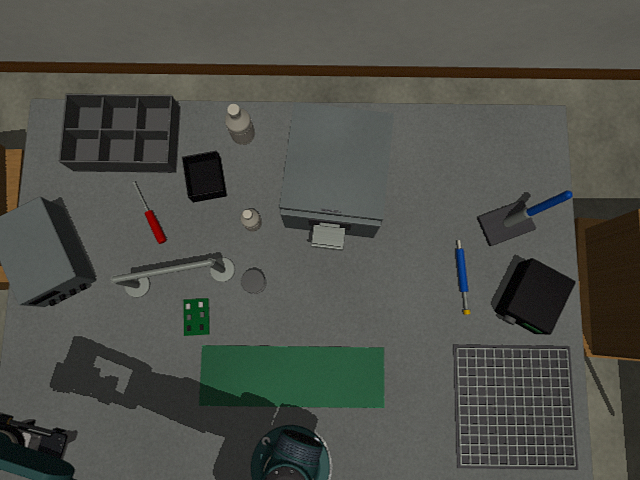

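The top view shows the cabinet at about (337,170), with its thumb plate at (327,236). The rail runs from (130,280) to (222,265), with the spool at (253,280), the bottle at (251,218), the board at (196,316) and the pump at (461,275). Next I measure from the depth.

```bash
python3 - <<'E'
from h import *
W=np.load('top.npy');S=np.load('scene.npy')
def box(W,u0,u1,v0,v1,z0,z1):
    p=W[v0:v1,u0:u1].reshape(-1,3);return p[(p[:,2]>z0)&(p[:,2]<z1)]
for nm,W_,cab,pl,rl in(('top',W,(270,400,95,245),(300,355,215,255),(125,225,250,290)),('scene',S,(235,385,90,255),(310,362,210,250),(135,245,300,390))):
    c=box(W_,*cab,.185,.215);print(nm,'cabtop',len(c),np.nanmedian(c[:,2]),cv2.minAreaRect(c[:,:2].astype(np.float32)),cv2.boxPoints(cv2.minAreaRect(c[:,:2].astype(np.float32))).round(3).tolist())
    c=box(W_,*pl,.09,.18);h,e=np.histogram(c[:,2],bins=18,range=(.09,.18));print('plate z',h,)
    r=box(W_,*rl,.15,.195);m=cv2.minAreaRect(r[:,:2].astype(np.float32));print('rail',len(r),m,np.percentile(r[:,2],[5,50,95]),r.mean(0))
for n,b in dict(flask=(238,265,203,235),spool=(238,270,265,297),board=(180,213,295,338),pump=(450,475,235,318),bott2=(222,255,100,145)).items():
    p=box(W,*b,.006,.3);print(n,len(p),p.min(0).round(3),p.max(0).round(3),np.median(p,0).round(3))
E
```

```text
top cabtop 11143 0.19958071032574853 ((0.7724578380584717, -0.11259479820728302), (0.2604769170284271, 0.29885995388031006), 83.81464385986328) [[0.6100000143051147, -0.22599999606609344], [0.9070000052452087, -0.257999986410141], [0.9350000023841858, 0.0010000000474974513], [0.6380000114440918, 0.032999999821186066]]
plate z [  4   9   9   6  10   5  13  19  14  10  13  13 109 419 183  51  87  92]
rail 595 ((0.4975893497467041, 0.3014315962791443), (0.020063815638422966, 0.22314582765102386), 11.55295467376709) [0.16835739 0.17529823 0.18019436] [0.49794992 0.2988441  0.17491396]
scene cabtop 11825 0.2002721906002074 ((0.7720116376876831, -0.11138960719108582), (0.26106515526771545, 0.2986190915107727), 83.85863494873047) [[0.6100000143051147, -0.22499999403953552], [0.906000018119812, -0.25699999928474426], [0.9340000152587891, 0.0020000000949949026], [0.6380000114440918, 0.03400000184774399]]
plate z [  6   8   9  15  15  17   9  16  15  20  17  21  51 461 277  76  82 103]
rail 942 ((0.4935595691204071, 0.32102587819099426), (0.020627910271286964, 0.2586584985256195), 10.955662727355957) [0.16911079 0.17694446 0.18110458] [0.49205187 0.32189053 0.17603701]
flask 369 [0.627 0.092 0.006] [0.7   0.164 0.13 ] [0.644 0.115 0.081]
spool 455 [0.443 0.072 0.006] [0.517 0.142 0.059] [0.481 0.108 0.051]
board 290 [0.33  0.224 0.006] [0.445 0.312 0.018] [0.384 0.269 0.008]
pump 490 [ 0.393 -0.507  0.006] [ 0.623 -0.434  0.03 ] [ 0.511 -0.469  0.018]
bott2 872 [0.882 0.123 0.006] [1.016 0.222 0.188] [0.903 0.151 0.117]
```

```bash
python3 - <<'E'
from h import *
yaw=-0.107;ex=np.array([np.cos(yaw),np.sin(yaw)]);ey=np.array([-ex[1],ex[0]])
for n in('top','scene'):
    W=np.load(n+'.npy').reshape(-1,3);W=W[np.isfinite(W[:,0])]
    back=np.array([.9205,-.1285]); # back edge centre
    C=back-ex*(.140+.001)
    a=(W[:,:2]-C)@ex;b=(W[:,:2]-C)@ey;z=W[:,2]
    print(n,'C',C)
    m=(abs(b)<.02)
    for x0 in np.arange(-.236,-.13,.006):
        k=m&(a>=x0)&(a<x0+.006)&(z>.1);
        if k.sum()>3: print(round(x0+.003,3),k.sum(),np.percentile(z[k],[10,50,90]).round(4))
    k=(a>-.222)&(a<-.17)&(z>.13)&(z<.18);print('plate y',np.percentile(b[k],[2,50,98]).round(3))
    pl=C-ex*.190;print('target finger xy (45mm/35 out)',pl)
o=robot.get_obs();print(np.r_[rot(o['ee_rot']).T@(np.r_[C-ex*.190,.25]-o['tool_pos'])]*100)
E
```

```text
top C [ 0.78030638 -0.11344177]
-0.221 50 [0.1583 0.1723 0.176 ]
-0.215 20 [0.1535 0.1565 0.1637]
-0.209 42 [0.153  0.1576 0.1599]
-0.203 34 [0.1544 0.1566 0.1613]
-0.197 37 [0.1551 0.1583 0.1612]
-0.191 39 [0.1548 0.1578 0.1618]
-0.185 36 [0.1562 0.1591 0.1603]
-0.179 32 [0.1554 0.1572 0.161 ]
-0.173 38 [0.1555 0.1587 0.1618]
-0.167 42 [0.155  0.1608 0.1643]
-0.161 55 [0.1608 0.1649 0.179 ]
-0.155 45 [0.176  0.1817 0.1858]
-0.149 38 [0.18   0.1843 0.1872]
-0.143 51 [0.1803 0.1859 0.1996]
-0.137 45 [0.1818 0.1993 0.2026]
-0.131 36 [0.1964 0.2001 0.2021]
plate y [-0.038  0.009  0.804]
target finger xy (45mm/35 out) [ 0.591393   -0.09315054]
scene C [ 0.78030638 -0.11344177]
-0.227 33 [0.1583 0.1661 0.1759]
-0.221 46 [0.1617 0.1739 0.1773]
-0.215 19 [0.1574 0.1596 0.1626]
-0.209 36 [0.1571 0.1596 0.1623]
-0.203 42 [0.1552 0.159  0.1622]
-0.197 38 [0.1558 0.1582 0.1606]
-0.191 40 [0.1555 0.1587 0.1609]
-0.185 41 [0.1557 0.1584 0.1614]
-0.179 40 [0.156  0.1577 0.1607]
-0.173 40 [0.1559 0.1586 0.1622]
-0.167 52 [0.158  0.1631 0.1661]
-0.161 74 [0.1621 0.1685 0.1799]
-0.155 53 [0.1791 0.183  0.1867]
-0.149 42 [0.182  0.1843 0.187 ]
-0.143 70 [0.183  0.1918 0.2016]
-0.137 49 [0.179  0.2    0.2022]
-0.131 46 [0.1975 0.2005 0.2037]
plate y [-0.036  0.022  0.804]
target finger xy (45mm/35 out) [ 0.591393   -0.09315054]
[-59.72042154 -50.67995532  -4.47276337]
```

Call:
move_arm(deltas=[0, 0, -0.12, -59.7, -50.7, -4.5, 1, 0, 0, -0.12, -59.7, -50.7, -4.5, 1, 0, 0, -0.12, -59.7, -50.7, -4.5, 1, 0, 0, -0.12, -59.7, -50.7, -4.5, 1, 0, 0, -0.12, -59.7, -50.7, -4.5, 1, 0, 0, -0.12, -59.7, -50.7, -4.5, 1, 0, 0, -0.12, -59.7, -50.7, -4.5, 1, 0, 0, -0.12, -59.7, -50.7, -4.5, 1])

```text
time: 0.9
tool_pos: [0.3629, 0.2134, 0.2283]
ee_rot: [3.141, -0.0, 3.034]
wrist_force: [0.7, 1.0, 0.5]
width: 0.0336
finger_force: 0.0
```

Call:
move_arm(deltas=[0, 0, 0, -26, -28, -2.2, 1, 0, 0, 0, -26, -28, -2.2, 1, 0, 0, 0, -26, -28, -2.2, 1, 0, 0, 0, -26, -28, -2.2, 1, 0, 0, 0, -26, -28, -2.2, 1, 0, 0, 0, -26, -28, -2.2, 1, 0, 0, 0, -26, -28, -2.2, 1, 0, 0, 0, -26, -28, -2.2, 1])

```text
time: 1.7
tool_pos: [0.5918, -0.0942, 0.2491]
ee_rot: [-3.141, -0.002, 3.031]
wrist_force: [-0.2, -0.1, -0.4]
width: 0.0007
finger_force: 0.0
```

```bash
python3 - <<'E'
from h import *
o=robot.get_obs();print(o['tool_pos'],o['ee_rot'],o['width'],o['joint_positions'])
s=snap('wrist','w1.png')
print(rot(o['ee_rot']).T@(np.array([.5914,-.0932,.17])-o['tool_pos'])*100)
E
```

```text
[ 0.59175405 -0.09416656  0.24910632] [-3.14135971e+00 -1.57101296e-03  3.03136676e+00] 0.0007090719968119072 [-2.52142292e-01  1.95609618e-01  1.16321919e+00 -4.63321678e-04
  1.78428610e+00 -1.71281073e+00]
[0.03339514 0.09401709 7.91067296]
```

View pics/w1.png

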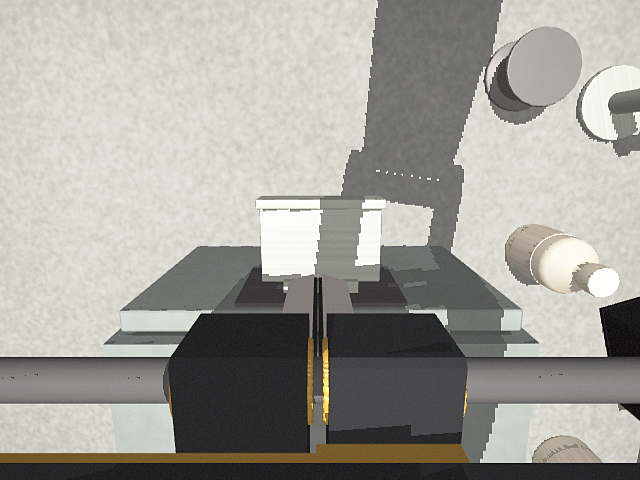

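The wrist view shows the plate at (260–385, 197–280), centred on the fingers at u≈318. I'll descend to just above it.

Call:
move_arm(deltas=[0, 0, 0, 0, 0, 4, 1, 0, 0, 0, 0, 0, 7.8, 1, 0, 0, 0, 0, 0, 7.8, 1, 0, 0, 0, 0, 0, 7.8, 1])

```text
time: 2.15
tool_pos: [0.5901, -0.0908, 0.1718]
ee_rot: [3.141, -0.002, 3.034]
wrist_force: [-0.6, 0.3, 0.6]
width: 0.0004
finger_force: 0.0
```

Call:
move_arm(deltas=[0, 0, 0, 0, 0, 0.3, 1, 0, 0, 0, 0, 0, 0.6, 1, 0, 0, 0, 0, 0, 0.9, 1, 0, 0, 0, 0, 0, 0.9, 1])

```text
time: 2.55
tool_pos: [0.5909, -0.091, 0.1639]
ee_rot: [-3.142, 0.001, 3.034]
wrist_force: [0.1, -0.5, 0.3]
width: 0.0007
finger_force: 0.0
```

Call:
move_arm(deltas=[0, 0, 0, 0, 0, 0.3, 1, 0, 0, 0, 0, 0, 0.6, 1, 0, 0, 0, 0, 0, 0.6, 1])

```text
time: 2.85
tool_pos: [0.5909, -0.0911, 0.1574]
ee_rot: [3.142, 0.001, 3.034]
wrist_force: [0.6, 0.5, 2.7]
width: 0.0003
finger_force: 1.2
```

Call:
move_arm(deltas=[0, 0, 0, 0, 0, 0.2, 1, 0, 0, 0, 0, 0, 0.4, 1, 0, 0, 0, 0, 0, 0.4, 1])

```text
time: 3.15
tool_pos: [0.5909, -0.0911, 0.1537]
ee_rot: [3.142, 0.001, 3.034]
wrist_force: [-1.0, -0.3, 3.6]
width: -0.0001
finger_force: 1.9
```

Call:
move_arm(deltas=[0, 0, 0, 0, 0, 0.3, 1, 0, 0, 0, 0, 0, 0.6, 1, 0, 0, 0, 0, 0, 0.7, 1, 0, 0, 0, 0, 0, 0.7, 1])

```text
time: 3.55
tool_pos: [0.591, -0.0911, 0.1471]
ee_rot: [-3.142, 0.001, 3.034]
wrist_force: [-1.0, 0.5, 6.5]
width: 0.0005
finger_force: 3.2
```

Call:
move_arm(deltas=[0, 0, 0, 0, 0, 0.1, 1, 0, 0, 0, 0.5, 0, 0.1, 1, 0, 0, 0, 1, 0, 0.1, 1, 0, 0, 0, 1.4, 0, 0.1, 1, 0, 0, 0, 1.8, 0, 0.1, 1, 0, 0, 0, 2.2, 0, 0.1, 1])

```text
time: 4.15
tool_pos: [0.5713, -0.089, 0.1473]
ee_rot: [-3.141, 0.008, 3.034]
wrist_force: [3.6, -0.0, 8.2]
width: 0.0011
finger_force: 3.1
```

Call:
move_arm(deltas=[0, 0, 0, 0.6, 0, 0, 1, 0, 0, 0, 1.2, 0, 0, 1, 0, 0, 0, 1.8, 0, 0, 1, 0, 0, 0, 2.4, 0, 0, 1])

```text
time: 4.55
tool_pos: [0.5475, -0.0865, 0.1473]
ee_rot: [-3.141, 0.008, 3.034]
wrist_force: [4.2, -0.2, 5.6]
width: 0.0006
finger_force: 3.1
```

```bash
python3 - <<'E'
from h import *
o=robot.get_obs();print(o['tool_pos'],o['wrist_force'],o['joint_positions'])
s=snap('wrist','w2.png');W=cloud(s).reshape(-1,3);W=W[np.isfinite(W[:,0])]
yaw=-0.107;ex=np.array([np.cos(yaw),np.sin(yaw)]);ey=np.array([-ex[1],ex[0]]);C=np.array([.7803,-.1134])
a=(W[:,:2]-C)@ex;b=(W[:,:2]-C)@ey;z=W[:,2]
k=(abs(b)>.06)&(abs(b)<.11)&(z>.178)&(z<.19);print('panel top a',np.percentile(a[k],[5,50,95]))
E
```

```text
[ 0.5474828  -0.08647634  0.14731742] [ 4.1664356  -0.23362567  5.55766842] [-2.59524194e-01  1.09139597e-01  1.46223016e+00  8.98353962e-04
  1.56254592e+00 -1.72264917e+00]
panel top a [-0.19840917 -0.19333452 -0.18524324]
```

Call:
move_arm(deltas=[0, 0, 0, 1, 0, 0, 1, 0, 0, 0, 2, 0, 0, 1, 0, 0, 0, 3, 0, 0, 1, 0, 0, 0, 4, 0, 0, 1, 0, 0, 0, 5, 0, 0, 1, 0, 0, 0, 6, 0, 0, 1, 0, 0, 0, 7, 0, 0, 1, 0, 0, 0, 8, 0, 0, 1])

```text
time: 5.4
tool_pos: [0.4679, -0.078, 0.1473]
ee_rot: [-3.141, 0.008, 3.034]
wrist_force: [3.0, -0.5, 5.7]
width: 0.0006
finger_force: 3.1
```

Call:
move_arm(deltas=[0, 0, 0, 1, 0, 0, 1, 0, 0, 0, 2, 0, 0, 1, 0, 0, 0, 3, 0, 0, 1, 0, 0, 0, 4, 0, 0, 1, 0, 0, 0, 5, 0, 0, 1, 0, 0, 0, 5.5, 0, 0, 1, 0, 0, 0, 6, 0, 0, 1])

```text
time: 6.1
tool_pos: [0.4081, -0.0715, 0.1472]
ee_rot: [-3.141, 0.008, 3.034]
wrist_force: [3.1, 0.0, 6.2]
width: 0.0004
finger_force: 3.2
```

Call:
move_arm(deltas=[0, 0, 0, -0.5, 0, -1, 1, 0, 0, 0, -0.5, 0, -4, 1, 0, 0, 0, -0.5, 0, -9, -1, 0, 0, 0.15, -0.5, 0, -14, -1, 0, 0, 0.3, -4, 0, -19, -1, 0, 0, 0.45, -8, 0, -23, -1, 0, 0, 0.6, -11, 0, -23, -1, 0, 0, 0.75, -15, 0, -23, -1])

```text
time: 6.9
tool_pos: [0.5574, -0.0875, 0.378]
ee_rot: [3.139, 0.004, 2.278]
wrist_force: [0.5, -0.5, 0.2]
width: 0.0451
finger_force: 0.0
```

```bash
python3 - <<'E'
from h import *
o=robot.get_obs();print(o['tool_pos'],o['ee_rot'],o['wrist_force'],o['width'],o['joint_positions'])
yaw=-0.107;ex=np.array([np.cos(yaw),np.sin(yaw)]);ey=np.array([-ex[1],ex[0]]);C=np.array([.7803,-.1134])
for n in('wrist','top'):
    s=snap(n,n+'3.png');W=cloud(s);np.save(n+'3.npy',W)
E
```

```text
[ 0.55740718 -0.08754915  0.37801334] [3.13863454 0.00413841 2.2775611 ] [ 0.46410954 -0.52012681  0.15766241] 0.04505474573048467 [-2.56313889e-01  1.50174863e-01  9.59718812e-01  7.29227702e-05
  2.02661248e+00 -9.63052513e-01]
```

View pics/wrist3.png

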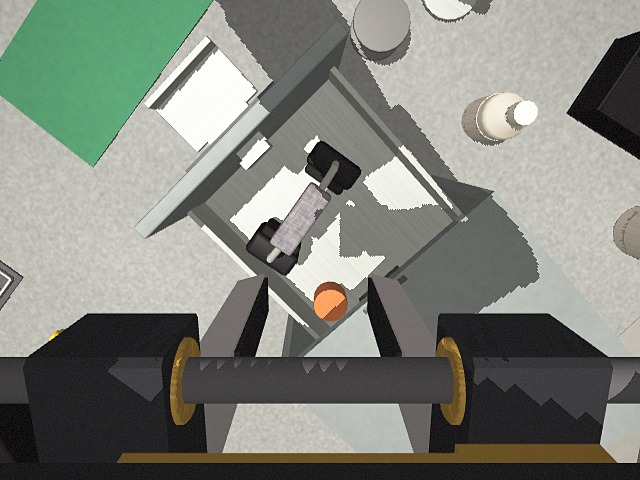

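The ear defenders stand in the open drawer, with the padded block at (300,218) and the cups at (333,165) and (275,247). There is also an orange object behind them at (330,300). I'll measure both.

```bash
python3 - <<'E'
from h import *
yaw=-0.107;ex=np.array([np.cos(yaw),np.sin(yaw)]);ey=np.array([-ex[1],ex[0]]);C=np.array([.7803,-.1134])
W=np.load('wrist3.npy');im=cv2.imread('pics/wrist3.png')
fr=lambda p:np.c_[(p[:,:2]-C)@ex,(p[:,:2]-C)@ey,p[:,2]]
b=W[140:275,240:365].reshape(-1,3);b=b[(b[:,2]>.135)&(b[:,2]<.16)]
m=cv2.minAreaRect(b[:,:2].astype(np.float32));print('block',len(b),m,np.percentile(b[:,2],[5,50,95]),b.mean(0))
q=b[:,:2]-b[:,:2].mean(0);u,s,v=np.linalg.svd(q,full_matrices=False);print('axis',v[0],s)
c=W[130:290,235:370].reshape(-1,3);c=c[(c[:,2]>.06)&(c[:,2]<.16)];m=cv2.minAreaRect(c[:,:2].astype(np.float32));print('whole',m)
o=(im[:,:,2]>140)&(im[:,:,0]<110)&(im[:,:,2].astype(int)-im[:,:,0]>60);o[340:]=0
p=W[o];p=p[np.isfinite(p[:,0])];print('orange',len(p),fr(p).min(0),fr(p).max(0),np.median(p,0))
a=W[20:245,130:345].reshape(-1,3);f=fr(a);k=(f[:,2]>.178)&(f[:,2]<.19);print('panel a',np.percentile(f[k,0],[3,50,97]))
r=fr(W.reshape(-1,3));
print('block in cab',fr(b.mean(0)[None]))
E
```

```text
block 2259 ((0.526204526424408, -0.08900527656078339), (0.07075294852256775, 0.11831866949796677), 57.4315299987793) [0.146595   0.14954537 0.15295336] [ 0.53991135 -0.09997575  0.14940052]
axis [ 0.86608836 -0.49989093] [1.37451085 0.88584415]
whole ((0.5222117900848389, -0.12065082788467407), (0.12381348758935928, 0.18064317107200623), 7.239603519439697)
orange 902 [-0.33910032 -0.41426556 -0.00101016] [-0.09260366  0.03971929  0.48993492] [ 0.65617811 -0.17879264  0.05450594]
panel a [-0.33476137 -0.32540091 -0.30492498]
block in cab [[-0.24044751 -0.01232505  0.14940052]]
```

```bash
python3 - <<'E'
from h import *
C=np.array([.7803,-.1134])
W=np.load('wrist3.npy')
k=((W[:,:,2]>.138)&(W[:,:,2]<.16)).astype(np.uint8)
n,l,st,ce=cv2.connectedComponentsWithStats(cv2.morphologyEx(k,cv2.MORPH_OPEN,np.ones((5,5),np.uint8)))
i=l[220,300];print(st[i],ce[i]);b=W[l==i]
m=cv2.minAreaRect(b[:,:2].astype(np.float32));print(m,b.mean(0),np.median(b[:,2]))
u,s,v=np.linalg.svd(b[:,:2]-b[:,:2].mean(0),full_matrices=False);ang=np.arctan2(v[0,1],v[0,0]);print('long axis ang',ang,s)
# cups
o=robot.get_obs();c=np.array(m[0])
psi=ang%np.pi # muffs x dir
print('psi',psi)
# tool y perpendicular to long axis: yaw such that tool x along long axis
yw=o['ee_rot'][2];d=(psi-yw+np.pi/2)%np.pi-np.pi/2;print('dyaw',d,'tool delta cm',rot(o['ee_rot']).T@(np.r_[c,.25]-o['tool_pos'])*100)
E
```

```text
[ 271  184   60   71 1931] [300.37027447 218.86483687]
((0.5499318242073059, -0.10395032167434692), (0.026119017973542213, 0.07464887946844101), 5.177206993103027) [ 0.54949769 -0.10294666  0.14923242] 0.14942610862566147
long axis ang -1.4797913967437768 [0.93313705 0.32788847]
psi 1.6618012568460163
dyaw -0.620704253804617 tool delta cm [-0.68684925 -1.69452044 11.94306033]
```

Call:
move_arm(deltas=[0, 0, 0.15, -0.7, -1.7, 4, -1, 0, 0, 0.3, -0.7, -1.7, 8, -1, 0, 0, 0.45, -0.7, -1.7, 12, -1, 0, 0, 0.6, -0.7, -1.7, 14, -1, 0, 0, 0.617, -0.7, -1.7, 17, -1, 0, 0, 0.617, -0.7, -1.7, 18, -1, 0, 0, 0.617, -0.7, -1.7, 18, -1, 0, 0, 0.617, -0.7, -1.7, 18, -1])

```text
time: 7.8
tool_pos: [0.5469, -0.1037, 0.1965]
ee_rot: [3.14, 0.0, 1.668]
wrist_force: [0.1, 0.2, 1.0]
width: 0.0941
finger_force: 0.0
```

```bash
python3 - <<'E'
from h import *
o=robot.get_obs();print(o['tool_pos'],o['ee_rot'],o['width'],o['joint_positions'][5])
print(rot(o['ee_rot']).T@(np.array([.5499,-.1035,.130])-o['tool_pos'])*100)
s=snap('wrist','w4.png')
E
```

```text
[ 0.54693931 -0.10371693  0.1965337 ] [3.14039444e+00 3.87982109e-04 1.66751847e+00] 0.0940508477173839 -0.3860269326226816
[-4.41849497e-03  2.88808060e-01  6.65372308e+00]
```

View pics/w4.png

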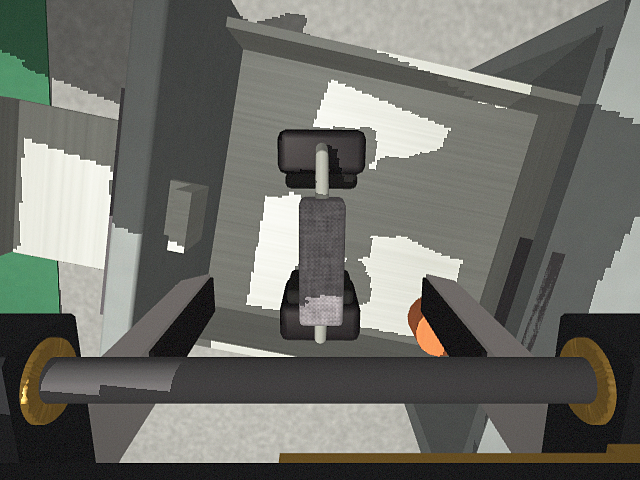

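The padded block at (322,262) is centred and aligned between the fingers. I'll descend and grip it.

Call:
move_arm(deltas=[0, 0, 0, 0, 0.3, 2.5, -1, 0, 0, 0, 0, 0.3, 5, -1, 0, 0, 0, 0, 0.3, 6.7, -1, 0, 0, 0, 0, 0.3, 6.7, -1])

```text
time: 8.25
tool_pos: [0.5488, -0.1031, 0.1272]
ee_rot: [-3.139, -0.001, 1.667]
wrist_force: [-0.7, -0.8, -0.5]
width: 0.094
finger_force: 0.0
```

Call:
move_arm(deltas=[0, 0, 0, 0, 0, 0, 1, 0, 0, 0, 0, 0, 0, 1, 0, 0, 0, 0, 0, 0, 1, 0, 0, 0, 0, 0, 0, 1, 0, 0, 0, 0, 0, 0, 1, 0, 0, 0, 0, 0, 0, 1, 0, 0, 0, 0, 0, 0, 1, 0, 0, 0, 0, 0, 0, 1])

```text
time: 9.05
tool_pos: [0.5496, -0.1034, 0.1283]
ee_rot: [-3.141, -0.0, 1.667]
wrist_force: [0.2, -0.7, -0.0]
width: 0.0336
finger_force: 0.0
```

Call:
move_arm(deltas=[0, 0, 0, 0, 0, -0.2, 1, 0, 0, 0, 0, 0, -0.2, 1, 0, 0, 0, 0, 0, -0.2, 1, 0, 0, 0, 0, 0, -0.2, 1, 0, 0, 0, 0, 0, -0.2, 1])

```text
time: 9.55
tool_pos: [0.5494, -0.1033, 0.13]
ee_rot: [-3.141, -0.0, 1.667]
wrist_force: [-0.0, -0.3, -1.6]
width: 0.0255
finger_force: 30.0
```

Call:
move_arm(deltas=[0, 0, 0, 0, 0, -0.5, 1, 0, 0, 0, 0, 0, -1.5, 1, 0, 0, 0, 0, 0, -3, 1, 0, 0, 0, 0, 0, -4, 1, 0, 0, 0, 0, 0, -4, 1])

```text
time: 10.05
tool_pos: [0.5512, -0.1038, 0.1739]
ee_rot: [3.136, 0.002, 1.667]
wrist_force: [0.1, -0.5, -2.5]
width: 0.0253
finger_force: 30.0
```

Call:
move_arm(deltas=[0, 0, 0, 0, 0, -2, 1, 0, 0, 0, 0, 0, -4.5, 1, 0, 0, 0, 0, 0, -7.5, 1, 0, 0, 0, 0, 0, -10.5, 1, 0, 0, 0, 0, 0, -13.5, 1, 0, 0, 0, 0, 0, -16, 1, 0, 0, 0, 0, 0, -17, 1, 0, 0, 0, 0, 0, -17, 1])

```text
time: 10.85
tool_pos: [0.5502, -0.1035, 0.342]
ee_rot: [3.138, 0.001, 1.667]
wrist_force: [-1.3, 0.0, -2.4]
width: 0.0258
finger_force: 30.0
```

```bash
python3 - <<'E'
from h import *
o=robot.get_obs();print(o['tool_pos'],o['ee_rot'],o['wrist_force'])
# rail: second look, use scene + top bar points
for n in('scene','top'):
    s=snap(n,n+'5.png');W=cloud(s)
    k=(W[:,:,2]>.155)&(W[:,:,2]<.195)&(W[:,:,0]>.42)&(W[:,:,0]<.58)&(W[:,:,1]>.15)&(W[:,:,1]<.48)
    p=W[k];u_,s_,v=np.linalg.svd(p[:,:2]-np.median(p[:,:2],0),full_matrices=False)
    d=v[0]*np.sign(v[0,1]);t=(p[:,:2]-np.median(p[:,:2],0))@d
    print(n,len(p),'dir ang',np.arctan2(d[1],d[0])-np.pi/2,'ends',[ (np.median(p[:,:2],0)+d*x).round(4) for x in np.percentile(t,[.5,99.5])],cv2.minAreaRect(p[:,:2].astype(np.float32)),np.percentile(p[:,2],95))
E
```

```text
[ 0.55015439 -0.10353668  0.34203421] [3.13841487e+00 1.20551458e-03 1.66677639e+00] [-1.25106997  0.01861279 -2.42374678]
scene 935 dir ang 0.19365276443961266 ends [array([0.5172, 0.1952]), array([0.4681, 0.4458])] ((0.4942607581615448, 0.3212270736694336), (0.020883219316601753, 0.2588646411895752), 10.999459266662598) 0.18112536908457344
top 693 dir ang 0.19278742686697625 ends [array([0.5189, 0.1929]), array([0.4697, 0.4446])] ((0.49489453434944153, 0.31855833530426025), (0.019587373360991478, 0.25908762216567993), 10.95109748840332) 0.18035197243145787
```

View pics/scene5.png

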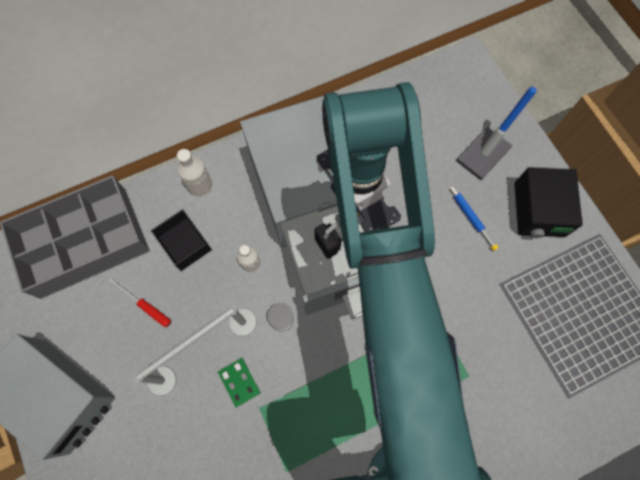

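The scene view shows the ear defenders held at (328,240), with the drawer open below them. The rail centre is (0.495, 0.320) and its yaw 0.193. Now I carry them over.

Call:
move_arm(deltas=[0, 0, 0.05, 1, 0, 0, 1, 0, 0, 0.15, 3, 0, 0, 1, 0, 0, 0.26, 6, 0, 0, 1, 0, 0, 0.37, 9.5, -0.5, 0, 1, 0, 0, 0.48, 13, -0.5, 0, 1, 0, 0, 0.59, 16.5, -0.7, 0, 1, 0, 0, 0.68, 19.5, -0.7, 0, 1, 0, 0, 0.74, 21.5, -0.7, 0, 1])

```text
time: 11.75
tool_pos: [0.5209, 0.112, 0.338]
ee_rot: [-3.138, 0.002, 0.926]
wrist_force: [0.8, -0.2, -3.0]
width: 0.026
finger_force: 30.0
```

```bash
python3 - <<'E'
from h import *
o=robot.get_obs();print(o['tool_pos'],o['ee_rot'],o['wrist_force'],o['joint_positions'])
print(rot(o['ee_rot']).T@(np.array([.4946,.320,.342])-o['tool_pos'])*100, o['ee_rot'][2]-.193)
E
```

```text
[0.52094029 0.11196223 0.33797453] [-3.13814512e+00  2.36302001e-03  9.25760249e-01] [ 0.81669281 -0.20832238 -2.97463978] [1.04867372e-01 6.47365756e-02 1.13387587e+00 6.67279030e-04
 1.94711343e+00 7.50151464e-01]
[ 15.03919826 -14.61401627  -0.38770576] 0.7327602493984335
```

Call:
move_arm(deltas=[0, 0, 0.08, 1.5, -1.5, -0.2, 1, 0, 0, 0.19, 4, -3.9, -0.2, 1, 0, 0, 0.3, 6.5, -6.3, -0.2, 1, 0, 0, 0.41, 9, -8.7, -0.2, 1, 0, 0, 0.52, 11.5, -11.2, -0.2, 1, 0, 0, 0.63, 13.5, -13.1, -0.2, 1, 0, 0, 0.7, 14.7, -14.2, -0.2, 1, 0, 0, 0.733, 15, -14.6, -0.2, 1])

```text
time: 12.55
tool_pos: [0.4943, 0.3194, 0.3391]
ee_rot: [3.141, 0.005, 0.195]
wrist_force: [-0.2, 0.3, -2.9]
width: 0.0252
finger_force: 30.0
```

Call:
move_arm(deltas=[0, 0, 0, 0, 0, 0, 1, 0, 0, 0, 0, 0, 0, 1, 0, 0, 0, 0, 0, 0, 1])

```text
time: 12.85
tool_pos: [0.4954, 0.317, 0.3416]
ee_rot: [3.141, 0.001, 0.194]
wrist_force: [-0.1, 0.8, -2.0]
width: 0.0257
finger_force: 30.0
```

```bash
python3 - <<'E'
from h import *
o=robot.get_obs();print(o['tool_pos'],o['ee_rot'],o['wrist_force'],o['width'])
print(rot(o['ee_rot']).T@(np.array([.4946,.320,.300])-o['tool_pos'])*100, o['ee_rot'][2]-.193)
s=snap('wrist','w6.png')
E
```

```text
[0.49536442 0.31695811 0.34163304] [3.14110303e+00 1.33698773e-03 1.93509738e-01] [-0.13180744  0.83747824 -2.04920872] 0.025708575153076705
[-0.01095252 -0.31525009  4.16316858] 0.0005097378601648939
```

View pics/w6.png

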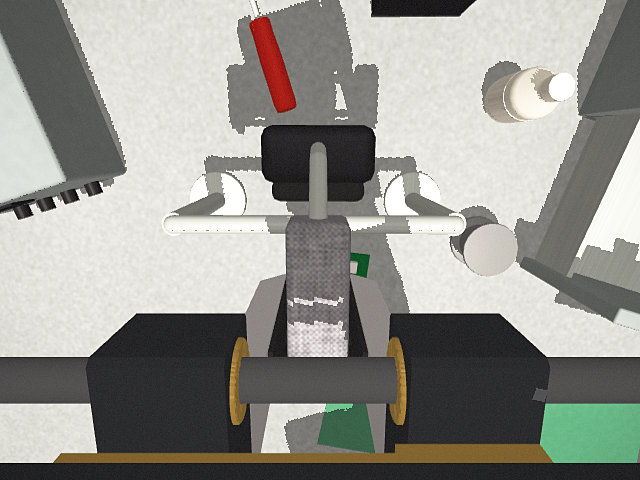

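The bar at (170–462, 224) lies square across the band, and the cups straddle it. I'll lower.

Call:
move_arm(deltas=[0, 0, 0, 0, 0, 1, 1, 0, 0, 0, 0, 0, 3, 1, 0, 0, 0, 0, 0, 5.5, 1, 0, 0, 0, 0, 0, 8, 1, 0, 0, 0, 0, 0, 10.5, 1, 0, 0, 0, 0, 0, 12.5, 1, 0, 0, 0, 0, 0, 14, 1, 0, 0, 0, 0, 0, 14, 1])

```text
time: 13.7
tool_pos: [0.494, 0.3166, 0.199]
ee_rot: [3.14, 0.006, 0.193]
wrist_force: [-0.1, -0.1, -2.6]
width: 0.026
finger_force: 30.0
```

Call:
move_arm(deltas=[0, 0, 0, 0, 0, 0.4, 1, 0, 0, 0, 0, 0, 0.8, 1, 0, 0, 0, 0, 0, 1.2, 1, 0, 0, 0, 0, 0, 1.5, 1, 0, 0, 0, 0, 0, 1.5, 1])

```text
time: 14.2
tool_pos: [0.4952, 0.3175, 0.1871]
ee_rot: [3.142, 0.0, 0.194]
wrist_force: [0.7, -0.3, -1.1]
width: 0.0255
finger_force: 30.0
```

Call:
move_arm(deltas=[0, 0, 0, 0, 0, 0.1, 1, 0, 0, 0, 0, 0, 0.2, 1, 0, 0, 0, 0, 0, 0.2, 1])

```text
time: 14.5
tool_pos: [0.4953, 0.3176, 0.1854]
ee_rot: [-3.142, 0.0, 0.194]
wrist_force: [-0.4, 0.1, -2.6]
width: 0.0258
finger_force: 30.0
```

Call:
move_arm(deltas=[0, 0, 0, 0, 0, 0.1, 1, 0, 0, 0, 0, 0, 0.2, 1, 0, 0, 0, 0, 0, 0.2, 1])

```text
time: 14.8
tool_pos: [0.4953, 0.3175, 0.1832]
ee_rot: [3.142, 0.0, 0.194]
wrist_force: [-0.4, -1.0, -2.2]
width: 0.0256
finger_force: 30.0
```

Call:
move_arm(deltas=[0, 0, 0, 0, 0, 0.1, 1, 0, 0, 0, 0, 0, 0.1, 1])

```text
time: 15.0
tool_pos: [0.4953, 0.3176, 0.1823]
ee_rot: [-3.142, 0.0, 0.194]
wrist_force: [0.6, 0.4, -1.9]
width: 0.0259
finger_force: 30.0
```

Call:
move_arm(deltas=[0, 0, 0, 0, 0, 0.1, 1, 0, 0, 0, 0, 0, 0.1, 1])

```text
time: 15.2
tool_pos: [0.4955, 0.3177, 0.1818]
ee_rot: [-3.141, -0.001, 0.194]
wrist_force: [0.1, 0.2, -1.3]
width: 0.0257
finger_force: 30.0
```

Call:
move_arm(deltas=[0, 0, 0, 0, 0, 0.1, 1, 0, 0, 0, 0, 0, 0.1, 1, 0, 0, 0, 0, 0, 0.1, 1])

```text
time: 15.5
tool_pos: [0.4955, 0.3177, 0.1817]
ee_rot: [-3.141, -0.001, 0.194]
wrist_force: [-2.1, -0.7, 5.7]
width: 0.0259
finger_force: 30.0
```

Contact: the bar now carries the load. I'll ease up slightly, then release.

Call:
move_arm(deltas=[0, 0, 0, 0, 0, -0.05, 1, 0, 0, 0, 0, 0, -0.05, 0.6, 0, 0, 0, 0, 0, -0.05, 0.2, 0, 0, 0, 0, 0, -0.05, -0.2, 0, 0, 0, 0, 0, -0.05, -0.4, 0, 0, 0, 0, 0, -0.05, -0.4, 0, 0, 0, 0, 0, -0.05, -0.4])

```text
time: 16.2
tool_pos: [0.4953, 0.3176, 0.1805]
ee_rot: [3.142, 0.0, 0.194]
wrist_force: [-0.8, -0.5, -0.4]
width: 0.0623
finger_force: 0.0
```

Call:
move_arm(deltas=[0, 0, 0, 0, 0, -1, -0.4, 0, 0, 0, 0, 0, -3, -0.4, 0, 0, 0, 0, 0, -6, -0.4, 0, 0, 0, 0, 0, -9, -0.4, 0, 0, 0, 0, 0, -12, -0.4, 0, 0, 0, 0, 0, -14, -0.4, 0, 0, 0, 0, 0, -14, -0.4, 0, 0, 0, 0, 0, -14, -0.4])

```text
time: 17.0
tool_pos: [0.4955, 0.3177, 0.3212]
ee_rot: [-3.141, -0.001, 0.194]
wrist_force: [0.2, 0.9, -1.1]
width: 0.0659
finger_force: 0.0
```

```bash
python3 - <<'E'
from h import *
o=robot.get_obs();print(o['tool_pos'],o['wrist_force'],o['width'])
s=snap('wrist','w7.png');W=cloud(s);snap('top','top7.png')
e=np.array([.4946,.32,0])
k=(W[:,:,2]>.19)&(W[:,:,2]<.22)&(np.hypot(W[:,:,0]-.4946,W[:,:,1]-.32)<.08)
p=W[k];print(len(p),cv2.minAreaRect(p[:,:2].astype(np.float32)),np.percentile(p[:,2],[5,50,95]))
im=np.vstack([cv2.resize(cv2.imread('pics/w7.png'),(400,300)),cv2.resize(cv2.imread('pics/top7.png'),(400,300))]);cv2.imwrite('pics/both7.png',im)
E
```

```text
[0.49548287 0.31765879 0.32121659] [ 0.19613652  0.87948416 -1.11063349] 0.06594820979789164
3463 ((0.496025949716568, 0.3172420859336853), (0.07673203945159912, 0.025968486443161964), 10.611798286437988) [0.19928195 0.20138305 0.20277547]
```

View pics/both7.png

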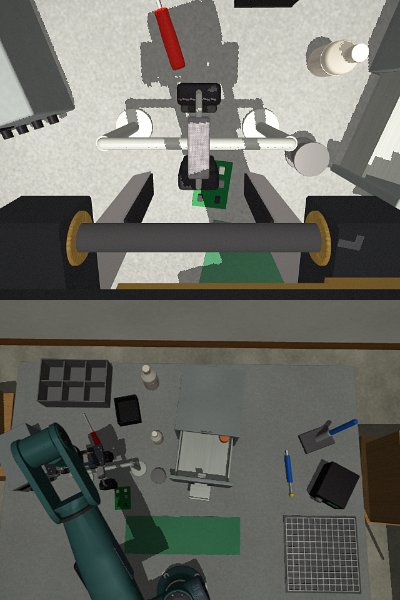

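The block sits level on the bar, its top at z = 0.201 and its centre within 3 mm of the bar's middle. The drawer is still open and the bystanders are where they were. I'll let it settle briefly and hand in.

Call:
move_arm(deltas=[0, 0, 0, 0, 0, -2, -0.4, 0, 0, 0, 0, 0, -2, -0.4, 0, 0, 0, 0, 0, -2, -0.4, 0, 0, 0, 0, 0, -2, -0.4, 0, 0, 0, 0, 0, -2, -0.4, 0, 0, 0, 0, 0, -2, -0.4, 0, 0, 0, 0, 0, -2, -0.4, 0, 0, 0, 0, 0, -2, -0.4])

```text
time: 17.9
tool_pos: [0.4953, 0.3176, 0.3408]
ee_rot: [-3.142, 0.0, 0.194]
wrist_force: [-0.1, -0.1, -0.1]
width: 0.0658
finger_force: 0.0
```

```bash
python3 -c "
from bench import robot
print(robot.close_job())"
```

```text
the job is handed in; nothing more can be done
None
```

The job is handed in at about 18 s (no verdict was returned): the drawer is about 175 mm out and the ear defenders hang level over the middle of the bar, with the bottle, spool, pump and board looking undisturbed in the last picture.

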